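# Dock a circuit board and shut the test cover

### The arm

A 7-joint arm with a two-finger parallel gripper is mounted at the origin on the work surface. World frame = base frame: x ahead of the robot, y to its left, z up, the work surface at z = 0. Lengths are in m, angles in rad, forces in N, time in s.
With the tool pointing down it reaches from about 0.425 to 0.95 m from the base axis. Payload 4.7 kg.
Tool frame: the origin (TCP) lies on the centre line of the jaws, within the pads' length; the fingertips stand robot.nose_length ahead of it and the grasp point (between the pads) lies 8 mm behind it (robot.nose_length is the distance from the TCP to the fingertips, in m); z points along the fingers, y is the line along which they close (so a half turn about z gives the same grasp; the last joint's range is limited). The gripper opens to 85 mm and grips with 20 to 120 N. Pads are 22 mm wide; open, the fingers measure 114 mm over their backs; the gripper's body (76 mm by 85 mm) begins 54 mm behind the grasp point. The pads swing forward as they close: fully open they stand 13 mm farther back than shut.
Start: joints at [1.133, 0.469, -0.049, 1.532, 0.024, 1.141, -0.082], TCP at [0.268, -0.619, 0.242] pointing down, gripper open.
Joint ranges: [-2.59, 2.59], [-0.33, 1.99], [-1.39, 1.29], [0.1, 2.45], [-1.04, 4.18], [0.21, 1.99], [-2.66, 2.66]. Speed limits (rad/s): [2.57, 2.57, 3.14, 3.14, 3.14, 3.14, 3.14].

### API

Orientations are given as [roll, pitch, yaw] about the fixed x, y, z axes, in that order (R = Rz(yaw) Ry(pitch) Rx(roll)).
In Python, from plant import robot gives the robot as it stands. Calls block until the motion is done:
- robot.goto(position, orientation): joint-space move of the TCP to a pose.
- robot.move_straight(position, vel=0.15, attitude=None, contact_N=None): straight line of the TCP; attitude=None keeps the orientation; vel is the mean speed in m/s. With contact_N (N) it stops when the force on the tool has changed by that much, and returns True; else False.
- robot.move_joints(angles): joint-space move.
- robot.grip(opening, strength=None): opening from 0.0 (shut) to 1.0 (fully open); strength is the grip in N (None keeps the last); returns when the fingers have stopped.
- robot.sleep(seconds).
- robot.inverse_kinematics(position, orientation): joint angles nearest the present ones, or None.
- robot.sense(): the state.
- robot.grab_frame(name): name is "scene" or "top"; returns a dict with "image" (384x512x3 uint8, red, green, blue), "range_z" (384x512 float32, m along the optical axis (not along the pixel's ray), 0 where there is no reading), "fx", "fy", "cx", "cy" (pixels), "dist_coeffs" ([k1, k2, p1, p2, k3] as OpenCV has them; the pictures are not rectified), "R" (3x3) and "t" (3): a world point X has camera coordinates R X + t. Camera axes: x right, y down, z forward; pixel columns grow to the right and rows downward; lengths in m; the calibration is good to about 2 mm. A picture is of the moment at which its call begins.
A pose or a line that the arm cannot do raises robot.IKError and nothing moves.
- robot.close_job(): hands the job in; it is judged then, once.
The state is a dict: "t": time; "joint_pos": joint angles; "joint_velocities": joint speeds; "effort": joint torques, N m; "tcp_pos": TCP position; "tcp_rot": TCP orientation; "wrist_force": force on the tool from outside, world axes, zero at the start; "torque": the same for the moment, N m; "opening": opening from 0.0 (shut) to 1.0 (fully open); "gripper_force": force on a finger pad.
Only numpy, scipy, OpenCV 4.12 (cv2) and the standard library are available. Lean on these libraries where they do the work, as an engineer would, in place of code of your own. Each camera call takes 0.05 s, during which the arm holds its last target. There are 200 camera calls.

### The job

Push the board carriage sideways along its rails until it is fully home in the contact block, and then push the raised cover over and down until it is fully shut above the board. Only push, with the fingertips on the outside of the carriage and cover: do not touch the circuit board or the rubber strips under the cover, and leave the two knurled posts and the jar standing where they are.

Things in the scene. Friction and masses are not known exactly. Their poses are not given: they have to be found in the camera images.
- station: fixed test station: dark base plate 250 (x) by 420 (y) mm, top at z 12.5 mm; origin under its centre on the bench, z up, yaw varies. All directions and y, z values below are in its frame. Two rails along y. At y 100 to 130 mm stands a black contact block, 110 mm wide in x, top at z 58 mm, with the cover hinged on it. The carriage goes home towards +y, against the block.
- carriage (a joint): distance of the carriage from home in m: 0 home at a hard stop, growing towards the station's -y, range 0 to 0.12; starts 0.05 to 0.11. Friction about 2 N, no spring: it stays where left. The carriage is an aluminium tray 110 (x) by 120 (y) mm; its upright end wall on the -y side is 110 mm wide, 10 mm thick, from z 18.5 to 54.5 mm.
- carriage_push (a point): middle of the outer (-y) face of the carriage's end wall, 36.5 mm above the bench: the place to push, towards the station's +y. Moves with the carriage; at home it lies at station x = 0, y = -30 mm. Nothing stands on the plate in its way behind it.
- cover (a joint): opening angle in rad: 0 shut at a hard stop (level over the docked carriage), pi/2 upright, range 0 to 1.9; starts 1.1 to 1.6. A stiff hinge (0.14 N m) holds it at any angle, no spring. The cover is a flat grey frame with clear window, solid all over, 110 mm wide, 130 mm hinge to free edge, 6 mm thick. Its outer face is on top when shut and faces the station's +y when upright.
- cover_hinge (a point): middle of the cover's hinge line (parallel to the station's x), in the plane of the cover's inner face: station x 0, y 115 mm, z 64 mm; does not move on the station. Shut, the cover reaches from here 130 mm towards the station's -y, its top at z 70 mm.
- cover_edge (a point): middle of the cover's free edge on its outer face, 130 mm from the hinge line. Moves with the cover.
- board: green circuit board 94 x 100 mm with components up to 19 mm high, clipped in the carriage, 4 mm from its end wall; origin under its middle, at z 25.5 mm. Must not be touched.
- cover_pad: rubber hold-down strips 4 mm thick on the underside of the cover, along its sides and free edge; origin on the hinge. Must not be touched.
- post_a: knurled steel terminal post, 22 mm across, 42 mm tall, standing loose on the base plate 85 to 105 mm off the plate's long centre line (y axis); origin under its centre. Leave standing.
- post_b: knurled brass terminal post of the same size, loose likewise. Leave standing.
- flux_jar: small jar, 30 mm across, 35 mm tall, loose on the base plate likewise; origin under its centre. Leave standing.
Things that resemble listed ones, but are neither listed nor needed, are in the scene too. Several things have the shape of the post_b; the one meant has the colours described above.

How it is judged:
By the outcome, as a careful person would: the job done as asked, in the order asked, and still so for the second after the job is handed in, with the robot touching nothing.
It also fails if it takes over 48 s, if anything falls off the work surface, if the arm or the gripper's body presses on something with over 40 N, if the wrist force passes 120 N, or if a joint passes its speed limit or range.

## Working session

There is one attempt and no reset: what is moved stays moved. The work goes in short steps, each a Python script; the robot and the scene stay as the last script left them, time stands still between calls to the robot, and variables do not carry over. Pictures are saved under pics/ and viewed, at most 10 in all, crops included, and the job is handed in when it is done.

```bash
ls; mkdir -p pics; cat > h.py <<'E'
import numpy as np, cv2
from plant import robot
def K(f): return np.array([[f['fx'],0,f['cx']],[0,f['fy'],f['cy']],[0,0,1]])
def cloud(f):
    h,w=f['range_z'].shape
    u,v=np.meshgrid(np.arange(w),np.arange(h))
    p=cv2.undistortPoints(np.stack([u,v],-1).reshape(-1,1,2).astype(np.float64),K(f),np.array(f['dist_coeffs'])).reshape(h,w,2)
    z=f['range_z'][...,None]
    c=np.concatenate([p*z,z],-1)
    X=(c-np.array(f['t']))@np.array(f['R'])
    X[f['range_z']==0]=np.nan
    return X
def ray(f,u,v,zp):
    p=cv2.undistortPoints(np.array([[[u,v]]],float),K(f),np.array(f['dist_coeffs'])).reshape(2)
    R=np.array(f['R']);t=np.array(f['t']); o=-R.T@t; d=R.T@np.array([p[0],p[1],1]); return o+d*(zp-o[2])/d[2]
def proj(f,X):
    r,_=cv2.Rodrigues(np.array(f['R'])); return cv2.projectPoints(np.array(X,float).reshape(-1,1,3),r,np.array(f['t'],float),K(f),np.array(f['dist_coeffs']))[0].reshape(-1,2)
E
python3 - <<'E'
from h import *
import pickle
for n in('scene','top'):
    f=robot.grab_frame(n); pickle.dump(f,open(n+'.pkl','wb')); cv2.imwrite(f'pics/{n}0.png',cv2.resize(f['image'][...,::-1],(800,600)))
    print(n, -np.array(f['R']).T@np.array(f['t']),f['fx'],np.array(f['R'])[2])
print(robot.nose_length,robot.sense())
E
```

```text
pics
scene [ 1.10196863 -0.29282143  0.76582901] 458.47238777796724 [-0.6580662   0.2733851  -0.70157641]
top [ 0.29918072 -0.0251679   1.30104344] 483.7614792249843 [ 0.14444573 -0.00996747 -0.98946252]
0.011 {'t': 0.1, 'joint_pos': array([ 1.13308717,  0.46937876, -0.04857124,  1.53353808,  0.02410556,
        1.14102917, -0.082289  ]), 'joint_velocities': array([-9.57004772e-04, -1.46597076e-03,  1.06958391e-03, -3.72487510e-03,
       -8.20302648e-05,  6.11388741e-04, -2.47127842e-04]), 'effort': array([ 7.91801504e-04, -5.11516356e+01, -4.70236118e-02, -2.38391376e+01,
        1.07723783e-02,  4.38054325e-03, -1.23818796e-05]), 'tcp_pos': array([ 0.26812588, -0.61892189,  0.24136957]), 'tcp_rot': array([-3.13982665e+00,  7.72659366e-05,  4.08829602e-01]), 'wrist_force': array([-0.27759754,  0.38878731,  0.03353539]), 'torque': array([-0.03358963, -0.02958757,  0.04587524]), 'gripper_force': 0.0, 'opening': 0.9969197425152411}
```

View pics/scene0.png

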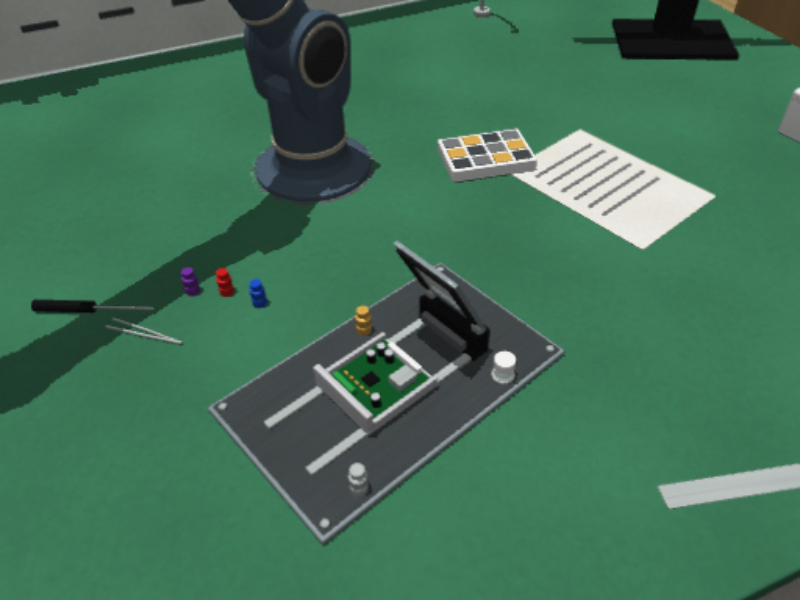

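View pics/top0.png

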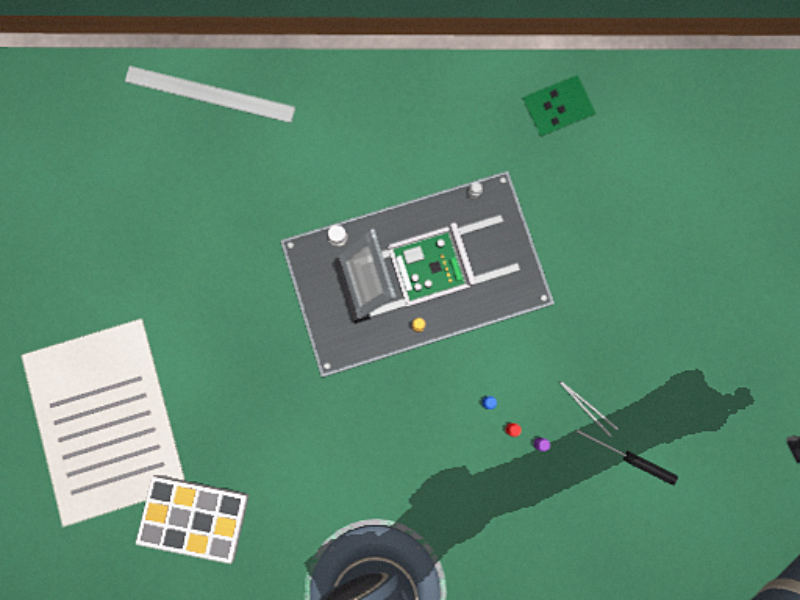

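The pictures show the station with the carriage end wall at top (462,255) and the cover raised at top (368,275) / scene (437,280).

| Thing | Pixel | Choice |
|---|---|---|
| Board in the carriage | top (432,265) | the listed board |
| Loose green board | top (558,105) | decoy |
| Brass post | top (419,324), scene (363,320) | post_b |
| Steel post | top (476,188), scene (358,478) | post_a |
| Blue, red and purple posts | top (489,402), (514,429), (542,444) | decoys, off the plate |
| Jar | top (337,234) | flux_jar |

Next I'll measure the plate, carriage and cover.

```bash
python3 - <<'E'
from h import *
import pickle
T=pickle.load(open('top.pkl','rb'));S=pickle.load(open('scene.pkl','rb'))
est={}
for n,f in(('top',T),('scene',S)):
    hsv=cv2.cvtColor(f['image'],cv2.COLOR_RGB2HSV)
    m=((hsv[...,1]<70)&(hsv[...,2]<130)).astype(np.uint8)
    roi=np.zeros_like(m)
    c=(415,270) if n=='top' else (385,400)
    poly=np.array([[270,235],[515,160],[568,308],[315,390]] if n=='top' else [[195,405],[445,245],[580,350],[322,555]])*0.64
    cv2.fillPoly(roi,[poly.astype(int)],1)
    m=cv2.morphologyEx(m*roi,cv2.MORPH_CLOSE,np.ones((5,5)))
    if n=='scene': pass
    cs,_=cv2.findContours(m,cv2.RETR_EXTERNAL,cv2.CHAIN_APPROX_NONE); c=max(cs,key=cv2.contourArea)
    P=np.array([ray(f,u,v,.0125)[:2] for u,v in c[:,0]])
    r=cv2.minAreaRect((P*1000).astype(np.float32)); print(n,r,cv2.boxPoints(r).round(0).tolist())
    est[n]=r
c,sz,a=est['top']
b=cv2.boxPoints(est['top'])
e=max([b[1]-b[0],b[2]-b[1]],key=np.linalg.norm); e=e/np.linalg.norm(e)
if e[1]<0:e=-e
yaw=np.arctan2(-e[0],e[1]); o=np.array(c)/1000
print('station',o,yaw)
Rz=np.array([[np.cos(yaw),-np.sin(yaw),0],[np.sin(yaw),np.cos(yaw),0],[0,0,1]])
np.savez('st.npz',o=np.r_[o,0],R=Rz)
for n,f in(('top',T),('scene',S)):
    X=cloud(f); L=(X-np.r_[o,0])@Rz
    ins=(abs(L[...,0])<.12)&(abs(L[...,1])<.2)
    print(n,'plate z',np.nanmedian(L[ins][:,2]))
    # cover
    k=ins&(abs(L[...,0])<.05)&(L[...,2]>.085); q=L[k]; print('cover n',len(q))
    for z in np.arange(.085,.21,.015):
        s=q[abs(q[:,2]-z)<.0075]
        if len(s): print(' z%.3f y %.3f  x %.3f..%.3f n%d'%(s[:,2].mean(),np.median(s[:,1]),s[:,0].min(),s[:,0].max(),len(s)))
    # end wall tops
    k=ins&(abs(L[...,0])<.045)&(L[...,2]>.050)&(L[...,2]<.058)&(L[...,1]<.0); q=L[k]
    if len(q): print('wall y',np.percentile(q[:,1],[2,25,50,75,98]),len(q))
    h=L[...,2]
    for nm,sg in(('+x',1),('-x',-1)):
        k=ins&(sg*L[...,0]>.07)&(h>.03)&(h<.07)
        nn,lab,_,_=cv2.connectedComponentsWithStats(k.astype(np.uint8))
        for i in range(1,nn):
            q=L[lab==i]
            if len(q)>8: print(nm,q.mean(0).round(3),q[:,2].max().round(3),len(q),f['image'][lab==i].mean(0).round())
E
```

```text
top ((532.7833862304688, -71.59922790527344), (250.12100219726562, 408.4184875488281), 17.401472091674805) [[352.0, 86.0], [475.0, -304.0], [713.0, -229.0], [591.0, 161.0]]
scene ((522.9520263671875, -75.33120727539062), (277.9944152832031, 420.6217041015625), 17.617685317993164) [[327.0, 83.0], [454.0, -318.0], [719.0, -234.0], [592.0, 167.0]]
station [ 0.53278339 -0.07159923] 0.30371302
top plate z 0.013451219425899866
cover n 921
 z0.088 y 0.109  x -0.046..0.049 n61
 z0.100 y 0.103  x -0.049..0.049 n115
 z0.115 y 0.096  x -0.050..0.049 n124
 z0.130 y 0.088  x -0.049..0.049 n127
 z0.145 y 0.080  x -0.049..0.049 n138
 z0.160 y 0.074  x -0.050..0.050 n110
 z0.176 y 0.065  x -0.050..0.050 n211
 z0.184 y 0.062  x -0.046..0.049 n35
wall y [-0.08399829 -0.08125953 -0.07870337 -0.07649956 -0.0741935 ] 116
+x [ 0.1   -0.135  0.048] 0.058 61 [177. 177. 176.]
+x [0.097 0.114 0.045] 0.053 97 [234. 232. 232.]
-x [-0.092  0.029  0.048] 0.057 56 [221. 190.  89.]
scene plate z 0.014492231653669484
cover n 537
 z0.089 y 0.105  x -0.050..0.046 n25
 z0.100 y 0.098  x -0.049..0.050 n59
 z0.115 y 0.091  x -0.048..0.050 n55
 z0.130 y 0.084  x -0.048..0.050 n61
 z0.145 y 0.073  x -0.049..0.050 n24
 z0.162 y 0.063  x -0.050..0.050 n33
 z0.177 y 0.060  x -0.049..0.050 n222
 z0.183 y 0.061  x -0.048..0.047 n58
wall y [-0.08503985 -0.08313326 -0.08077067 -0.07779937 -0.07500844] 209
+x [0.101 0.11  0.045] 0.052 175 [195. 195. 195.]
+x [ 0.105 -0.139  0.047] 0.058 170 [135. 141. 140.]
-x [-0.087  0.025  0.045] 0.057 116 [146. 114.  55.]
```

```bash
cat >> h.py <<'E'
try:
    _s=np.load('st.npz'); O=_s['o'];RS=_s['R'];YAW=float(np.arctan2(RS[1,0],RS[0,0]))
    W=lambda x,y,z: O+RS@np.array([x,y,z])
    L_=lambda p: RS.T@(np.array(p)-O)
except FileNotFoundError: pass
E
python3 - <<'E'
from h import *
import pickle
T=pickle.load(open('top.pkl','rb'));S=pickle.load(open('scene.pkl','rb'))
th=1.11;tiles=[]
for f in(T,S):
    im=cv2.resize(f['image'][...,::-1],None,fx=3,fy=3,interpolation=cv2.INTER_CUBIC)
    pts=[W(0,-.085,.0365),W(0,.115,.064),W(0,.115-.13*np.cos(th)+.006*np.sin(th),.064+.13*np.sin(th)+.006*np.cos(th)),W(.125,.21,.0125),W(-.125,.21,.0125),W(.125,-.21,.0125),W(-.125,-.21,.0125),W(.1,-.135,.0545),W(-.092,.029,.0545)]
    P=proj(f,pts)*3+1
    for p in P: cv2.circle(im,tuple(int(a) for a in p),4,(0,0,255),1)
    c=P[3:7].mean(0).astype(int); tiles.append(im[c[1]-290:c[1]+290,c[0]-390:c[0]+390])
cv2.imwrite('pics/chk.png',cv2.resize(np.vstack(tiles),(390*2*580//1160,580)))
for y in(YAW+np.pi/2,YAW-np.pi/2):
  for p in(W(0,-.13,.037),W(0,-.04,.037),W(0,.1,.178),W(0,.01,.08)):
    q=robot.inverse_kinematics(p,[np.pi,0,y]); print(y,None if q is None else np.round(q,2))
E
```

```text
1.874509353288932 [ 0.61  0.65 -0.48  1.85  0.43  0.75  0.2 ]
1.874509353288932 [ 0.53  0.6  -0.54  1.96  0.47  0.7   0.01]
1.874509353288932 [ 0.46  0.35 -0.71  1.97  0.28  0.92 -0.1 ]
1.874509353288932 [ 0.49  0.51 -0.58  1.99  0.41  0.75 -0.03]
-1.267083300300861 [ 0.15  0.6   0.15  1.88 -0.13  0.67 -2.46]
-1.267083300300861 [ 0.04  0.54  0.1   1.99 -0.09  0.61 -2.63]
-1.267083300300861 [-0.99  0.45  1.12  2.05 -0.5   0.95 -2.44]
-1.267083300300861 [-0.74  0.73  1.11  2.06 -0.85  0.91 -1.98]
```

View pics/chk.png

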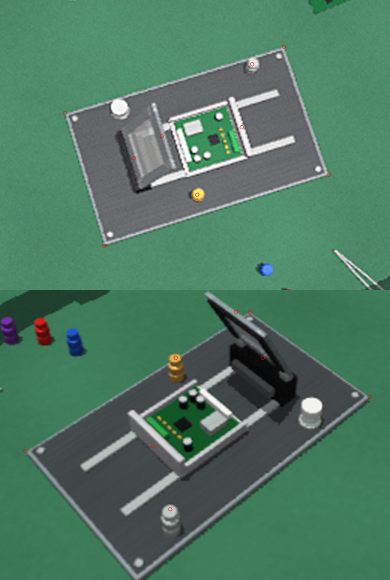

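The overlay fits. The plate corners, push point (top tile 242,126), hinge, cover edge, and the brass and steel posts all land on their features. Now I'll push the carriage.

```bash
python3 - <<'E'
from h import *
A=[np.pi,0,YAW+np.pi/2]
robot.grip(0.0)
robot.goto(W(0,-.13,.16),A)
robot.move_straight(W(0,-.13,.039),vel=.15)
def st(m): s=robot.sense(); print(m,round(s['t'],2),(L_(s['tcp_pos'])*1000).round(1),(RS.T@s['wrist_force']).round(1),round(s['opening'],2))
st('down')
print(robot.move_straight(W(0,-.055,.039),vel=.06,contact_N=20)); st('near')
print(robot.move_straight(W(0,-.025,.039),vel=.03,contact_N=15)); st('stop')
f=robot.grab_frame('top'); g=robot.grab_frame('scene')
cv2.imwrite('pics/push.png',np.hstack([cv2.resize(a['image'][y:y+160,x:x+160,::-1],(400,400)) for a,x,y in((f,180,90),(g,180,140))]))
E
```

```text
down 3.73 [   0.8 -130.3   39.9] [0.1 0.6 0.4] -0.0
False
near 5.13 [  0.1 -54.7  38.9] [-0.2 -0.7 -0.3] -0.0
True
stop 5.78 [ -0.4 -40.3  38.8] [ 0.2 -1.2  1.1] -0.0
```

View pics/push.png

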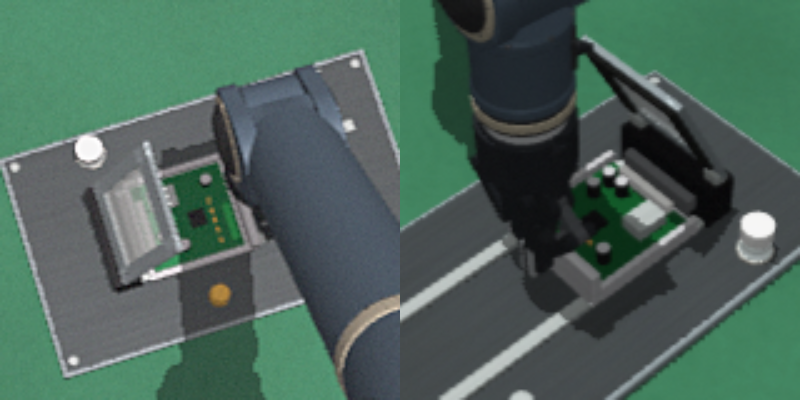

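The carriage has reached the block. The wall is at top crop (245,200), tools behind it. I'll confirm the stop with a second, firmer push, then back off and measure.

```bash
python3 - <<'E'
from h import *
A=[np.pi,0,YAW+np.pi/2]
def st(m): s=robot.sense(); print(m,round(s['t'],2),(L_(s['tcp_pos'])*1000).round(1),(RS.T@s['wrist_force']).round(1))
print(robot.move_straight(W(0,-.025,.039),vel=.02,contact_N=25)); st('stop2')
robot.move_straight(W(0,-.08,.039),vel=.15); robot.move_straight(W(0,-.08,.27),vel=.25)
robot.goto(W(0,.11,.27),A); st('over')
f=robot.grab_frame('top'); g=robot.grab_frame('scene')
for n,a in(('top',f),('scene',g)):
    L=(cloud(a)-O)@RS
    k=(abs(L[...,0])<.045)&(L[...,2]>.050)&(L[...,2]<.058)&(L[...,1]<.0)&(L[...,1]>-.15)
    print(n,np.percentile(L[k][:,1],[2,50,98]) if k.sum() else None,k.sum())
cv2.imwrite('pics/home.png',np.hstack([cv2.resize(a['image'][y:y+160,x:x+160,::-1],(400,400)) for a,x,y in((f,180,90),(g,180,140))]))
E
```

```text
True
stop2 6.45 [ -1.2 -40.5  38.3] [-0.7 -2.7  0.7]
over 8.72 [-1.000e-01  1.081e+02  2.695e+02] [-1.  -0.3 -0.1]
top [-0.02874569 -0.0234589  -0.01872373] 121
scene [-0.0295495  -0.02544387 -0.01960834] 192
```

View pics/home.png

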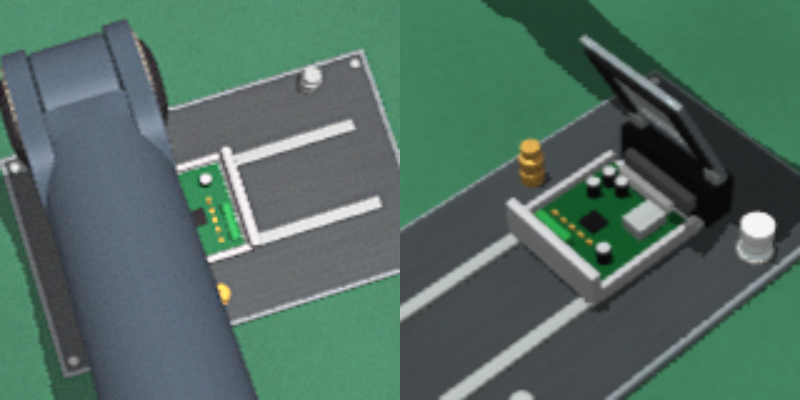

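The carriage is home: the wall's outer face measures about y = -29.5 mm, and both pushes stopped at the same place. The scene crop shows the cover still raised at (650,100) and the posts and jar standing. Next is the cover.

```bash
python3 - <<'E'
from h import *
def st(m): s=robot.sense(); print(m,round(s['t'],2),(L_(s['tcp_pos'])*1000).round(1),(RS.T@s['wrist_force']).round(1))
def pt(th,s=.112,c=0): # TCP for the -y lower fingertip edge on the outer face
    return W(0,.115-s*np.cos(th)+(.006+c)*np.sin(th)+.011,.064+s*np.sin(th)+(.006+c)*np.cos(th)+.011)
robot.move_straight(W(0,.100,.178),vel=.15); st('down')
hit=robot.move_straight(pt(1.08),vel=.06,contact_N=15); st(hit)
for th in np.arange(.9,.05,-.17):
    hit=robot.move_straight(pt(th),vel=.06,contact_N=15); st((round(th,2),hit))
    if hit: break
else:
    p=pt(0); print(robot.move_straight(p-[0,0,.006],vel=.03,contact_N=15)); st('shut')
E
```

```text
down 9.59 [  0.7  99.8 178.6] [0.6 0.9 0.9]
False 10.1 [ -0.   78.  176.7] [ 0.1  0.4 -0.2]
(np.float64(0.9), False) 10.58 [ -0.3  60.7 166.1] [ 0.7  0.4 -0.6]
(np.float64(0.73), False) 11.05 [ -0.3  46.2 153.8] [-0.8  0.3  0.4]
(np.float64(0.56), False) 11.52 [ -0.3  34.  139.1] [0.4 0.5 0. ]
(np.float64(0.39), False) 11.98 [ -0.3  24.6 122.7] [-0.9  0.1 -0.1]
(np.float64(0.22), False) 12.45 [ -0.3  18.  104.8] [-0.2  1.   0.7]
True
shut 13.24 [-0.  14.9 81. ] [-2.2  0.9  8.8]
```

```bash
python3 - <<'E'
from h import *
def st(m): s=robot.sense(); print(m,round(s['t'],2),(L_(s['tcp_pos'])*1000).round(1),(RS.T@s['wrist_force']).round(1))
print(robot.move_straight(W(0,.0140,.073),vel=.02,contact_N=20)); st('press')
robot.move_straight(W(0,.014,.2),vel=.2)
robot.goto(W(-.05,-.30,.27),[np.pi,0,YAW+np.pi/2]); robot.sleep(.3); st('clear')
f=robot.grab_frame('top'); g=robot.grab_frame('scene')
for n,a in(('top',f),('scene',g)):
    L=(cloud(a)-O)@RS
    for y0 in(.09,.05,.02,-.008):
        k=(abs(L[...,0])<.053)&(abs(L[...,1]-y0)<.006)&(L[...,2]>.02); print(n,y0,np.nanmedian(L[k][:,2]).round(4),k.sum())
    k=(abs(L[...,0])<.045)&(L[...,2]>.050)&(L[...,2]<.058)&(L[...,1]<-.02)&(L[...,1]>-.15)
    print('wall',np.percentile(L[k][:,1],[2,98]) if k.sum() else None)
cv2.imwrite('pics/end.png',np.hstack([cv2.resize(a['image'][y:y+170,x:x+180,::-1],(400,378)) for a,x,y in((f,180,90),(g,180,160))]))
E
```

```text
True
press 13.47 [-0.  14.9 81. ] [-2.7 -0.5  9.5]
clear 15.76 [ -49.3 -299.1  270.1] [-0.8  0.5 -0.1]
top 0.09 0.0687 189
top 0.05 0.0681 193
top 0.02 0.0682 183
top -0.008 0.0692 191
wall [-0.02880988 -0.02018331]
scene 0.09 0.0695 238
scene 0.05 0.0695 253
scene 0.02 0.0693 268
scene -0.008 0.0697 400
wall [-0.02955909 -0.02022231]
```

View pics/end.png

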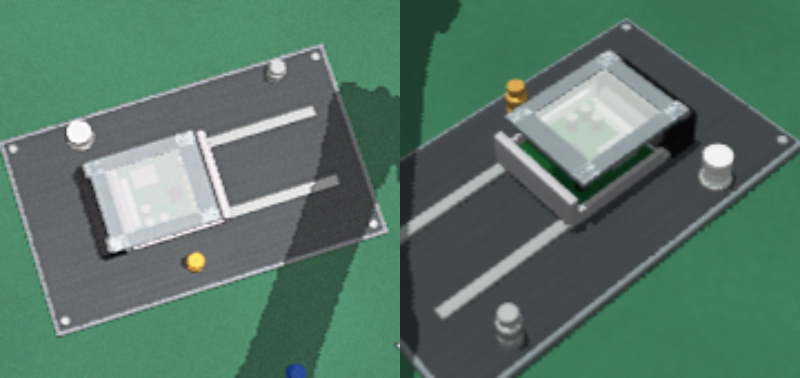

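The cover lies level at z ≈ 69–70 mm (scene crop 600,110) and the carriage is home. The posts and jar are standing, and the robot is clear.

```bash
python3 -c "
from plant import robot
print(robot.close_job())"
```

```text
the job is handed in; nothing more can be done
None
```

The job is handed in at about 16 s: the carriage is home against the contact block, the cover is fully shut above the board, and both posts and the jar were left standing.

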